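# Find the unlocked lid of the parts case and push it open

### The job

Only one of the four identical metal lids in the top of the low storage case is unlocked. Press the lids at their dots, near the front end, to find the one that rocks, then push that lid open until it stands upright, and leave it standing so. Nothing needs gripping or lifting: leave the reel, spray can, meter and carton around the lids where they stand.

Things in the scene. Friction and masses are not known exactly. Their poses are not given: they have to be found in the camera images.
- case: low hollow plywood case, fixed to the table, 180 mm deep (x), 530 wide (y), 80 high; origin at the centre of its underside, x towards its back (away from the robot at yaw 0), z up. Four identical flat aluminium lids, each 130 (x) by 90 (y) by 6 mm, lie flush in its top, 80 mm above the table, in 136 by 96 mm openings, centred at x = 0 and y = +156, +52, -52, -156 mm.
- dot1 (a point): centre of the black dot (18 mm across, flat) on the top of the leftmost (+y) lid: the spot to press, 43 mm in front of (-x of) the lid's centre and 22 mm from its front edge; point axes as the case's. This lid may be locked (it does not give at all) or be the unlocked one.
- dot2 (a point): centre of the black dot (18 mm across, flat) on the top of the second from the left lid: the spot to press, 43 mm in front of (-x of) the lid's centre and 22 mm from its front edge; point axes as the case's. This lid may be locked (it does not give at all) or be the unlocked one.
- dot3 (a point): centre of the black dot (18 mm across, flat) on the top of the third from the left lid: the spot to press, 43 mm in front of (-x of) the lid's centre and 22 mm from its front edge; point axes as the case's. This lid may be locked (it does not give at all) or be the unlocked one.
- dot4 (a point): centre of the black dot (18 mm across, flat) on the top of the rightmost (-y) lid: the spot to press, 43 mm in front of (-x of) the lid's centre and 22 mm from its front edge; point axes as the case's. This lid may be locked (it does not give at all) or be the unlocked one.
- lid (a joint): angle of the one unlocked lid, any of the four: 0 shut, 1.5 at the stop, nearly upright. Its pivot, along the case's y, is at case x = -5 mm, 77 mm up: 60 mm of lid lie in front, 70 behind. About 3 N on the dot sinks its front (60 mm free below) and raises its back end, which can then be pushed from behind towards the front till upright (top 147 mm up). Stiff: it stays where left.
- reel: small aluminium wire reel, loose, 36 mm across, 30 mm high, standing on the case's top face beside the row of lids at its right (-y) end; origin at the centre of its underside. Not to be disturbed.
- spray: white and silver spray can, loose, 60 mm across, 190 mm high, standing on the table to the left (+y) of the case; origin at the centre of its underside. Not to be disturbed.
- meter: black needle meter, loose, 45 mm (x) by 85 mm (y) by 115 mm high, plus 12 mm terminals on top, standing on the table behind the case; origin at the centre of its underside. Not to be disturbed.
- carton: closed cardboard carton, loose, 90 mm (x) by 120 mm (y) by 60 mm high, on the table to the right (-y) of the case; origin at the centre of its underside. Not to be disturbed.

How it is judged:
By the outcome, as a careful person would: the job done as asked, in the order asked, and still so for the second after the job is handed in, with the robot touching nothing.
It also fails if it takes over 51 s, if anything falls off the work surface, if the arm or the gripper's body presses on something with over 40 N, if the wrist force passes 120 N, or if a joint passes its speed limit or range.

### The arm

A 6-joint arm with a two-finger parallel gripper is mounted at the origin on the work surface. World frame = base frame: x ahead of the robot, y to its left, z up, the work surface at z = 0. Lengths are in m, angles in rad, forces in N, time in s.
With the tool pointing down it reaches from about 0.35 to 0.975 m from the base axis. Payload 4.9 kg.
Tool frame: the origin (TCP) lies at the very end of the fingers, on their centre line; the grasp point (between the pads) lies 19 mm behind it (pinch_z is the distance from the TCP to the grasp point, in m); z points along the fingers, y is the line along which they close (so a half turn about z gives the same grasp; the last joint's range is limited). The gripper opens to 85 mm and grips with 20 to 120 N. Pads are 22 mm wide; open, the fingers measure 114 mm over their backs; the gripper's body (76 mm by 85 mm) begins 54 mm behind the grasp point. The pads swing forward as they close: fully open they stand 13 mm farther back than shut.
Start: joints at [1.087, 0.053, 1.613, -0, 1.476, -0.119], TCP at [0.223, 0.584, 0.231] pointing down, gripper open.
Joint ranges: [-3.01, 3.01], [-1.01, 2.22], [0.06, 2.58], [-1.02, 4.17], [0.09, 2.62], [-3.14, 3.14]. Speed limits (rad/s): [2.57, 2.57, 3.14, 3.14, 3.14, 3.14].

### API

Orientations are given as a unit quaternion [w, x, y, z].
In Python, from plant import * gives the robot as it stands. The module is installed in compiled form; this text tells all that it offers.
- The arm moves only by the tool play_rows, never from a script. Its arguments are lists of equal length, an entry for each row: "linear": the shift along the world's x, y, z in m, a list of three; "turn": the turn about the world's z in degrees. A call has 1 to 8 rows; each row shifts and turns the commanded pose from where the row before left it; what a row does not reach is not made up. A row lasts 1/8 s, in which the tool goes at most 62.5 mm and 10.7 degrees, less where a joint would pass 70% of its speed; a pose out of reach is approached as far as the arm can. A call is refused whole if a number of a shift passes 0.0625 or a number of a turn 10.7, either way. A call with a gripper value outside its range is refused whole. "hand" is the finger opening in m, from 0 to 0.0854, set as the call begins (left out, the last holds). The fingers move at their own pace and stop on an object; the grip force is fixed at half the most. Time passes only in rows, so rows that do not move let the fingers close. It gives the time, the measured TCP pose, the force, the opening and the grip force at its end, in the units of the state.
- state(): the state, without advancing time (a new reading comes with each control period).
- grab_frame(name): name is "scene" or "top" or "wrist"; returns the picture (384x512x3 uint8, red, green, blue); there is no depth.
- camera_info(name): a dict with "camera_matrix" (3x3 intrinsics, pixels), "origin" and "attitude" of the camera in the world; the wrist camera has in their place "mount" (4x4, takes a point from camera to tool coordinates, whose origin is the TCP and whose axes are the flange's). Camera axes: x right, y down, z forward; pixel columns grow to the right and rows downward; lengths in m; the calibration is good to about 2 mm. A picture is of the moment at which its call begins: read the wrist's pose just before it. camera_info takes no time and is no camera call.
- job_done(): hands the job in; it is judged then, once.
Trained networks look in the newest picture that a camera, given by its name, has taken for a name from the list of things; names that differ only in an ending like _2 or _b are one class to them, and where a whole thing is asked for, a point or a joint stands for the part that bears it (a point fixed in the world has none). Each returns a list of dicts, best first, with "p" (0 to 1); they miss things now and then, are a little off and sometimes report something else, mostly with a low value. They report only what shows in the picture. A call takes as long as a camera call.
- trace(camera, thing): "region" (384x512 bool, what is visible of it) and "location" ([column, row] in pixels, amid what is visible of it).
The state is a dict: "time": time; "joint_pos": joint angles; "joint_vel": joint speeds; "joint_efforts": joint torques, N m; "tool_pos": TCP position; "tool_rot": TCP orientation; "contact_force": force on the tool from outside, world axes, zero at the start; "ft_torque": the same for the moment, N m; "gripper_width": opening from 0.0 (shut) to 1.0 (fully open); "grasp_force": force on a finger pad.
Only numpy, scipy, OpenCV 4.12 (cv2) and the standard library are available. Lean on these libraries where they do the work, as an engineer would, in place of code of your own. Each camera call takes 0.05 s, during which the arm holds its last target. There are 200 camera calls.

## Working session

There is one attempt and no reset: what is moved stays moved. The work goes in short steps, Python scripts to look and compute and a tool call to move; the robot and the scene stay as the last step left them, time stands still between calls to the robot, and variables do not carry over. Pictures are saved under pics/ and viewed, at most 10 in all, crops included, and the job is handed in when it is done.

Besides the shell and the picture viewer there is one more tool, called as name(argument=value, ...) on one line, values as JSON. play_rows: Moves the arm, as the interface text tells. Its arguments: {"type":"object","properties":{"linear":{"type":"array","items":{"type":"array","items":{"type":"number"}}},"turn":{"type":"array","items":{"type":"number"}},"hand":{"type":"number"}},"required":["linear","turn"]}

```bash
mkdir -p pics
cat > h.py <<'E'
from plant import *
import numpy as np, cv2
from scipy.spatial.transform import Rotation as R
def rot(a):
    a=np.array(a,float)
    return a if a.shape==(3,3) else R.from_quat(a[[1,2,3,0]]).as_matrix()
def ray(name,uv):
    c=camera_info(name);K=np.array(c["camera_matrix"])
    return np.array(c["origin"]),rot(c["attitude"])@np.linalg.inv(K)@np.array([uv[0],uv[1],1.])
def onz(name,uv,z):
    o,d=ray(name,uv);return o+d*(z-o[2])/d[2]
def save(name,f): 
    im=grab_frame(name);cv2.imwrite('pics/'+f,cv2.cvtColor(im,cv2.COLOR_RGB2BGR));return im
E
python3 - <<'E'
from h import *
save("top","t1.png");save("scene","s1.png")
print(camera_info("top"),camera_info("scene"))
for c in("top","scene"):
  for t,z in(("dot1",.08),("dot2",.08),("dot3",.08),("dot4",.08),("case",.08),("reel",.095),("spray",.19),("meter",.115),("carton",.06)):
    for r in trace(c,t)[:4]: print(c,t,round(r["p"],2),np.round(r["location"],1),r["region"].sum(),np.round(onz(c,r["location"],z),3))
s=state();print(s["time"],s["tool_pos"],s["tool_rot"],s["contact_force"])
E
```

```text
{'camera_matrix': array([[461.9774436 ,   0.        , 254.70385281],
       [  0.        , 461.9774436 , 187.59644655],
       [  0.        ,   0.        ,   1.        ]]), 'origin': array([0.40985877, 0.00813992, 1.2368181 ]), 'attitude': array([-0.05029477,  0.71468162, -0.69457501,  0.06531603])} {'camera_matrix': array([[384.03366748,   0.        , 258.42528846],
       [  0.        , 384.03366748, 198.63384591],
       [  0.        ,   0.        ,   1.        ]]), 'origin': array([ 1.49102866, -0.53863665,  0.73229286]), 'attitude': array([-0.41568713,  0.76288867,  0.43219175, -0.24169273])}
top dot1 0.92 [228.5 213. ] 7104 [0.535 0.05  0.08 ]
top dot2 0.92 [228.5 213. ] 7104 [0.535 0.05  0.08 ]
top dot3 0.92 [228.5 213. ] 7104 [0.535 0.05  0.08 ]
top dot4 0.92 [228.5 213. ] 7104 [0.535 0.05  0.08 ]
top case 0.6 [230.1 215. ] 7517 [0.53  0.046 0.08 ]
top reel 0.78 [320.9 254.6] 157 [ 0.437 -0.181  0.095]
top spray 0.62 [ 86.  170.9] 1119 [0.61  0.376 0.19 ]
top meter 0.76 [261.7 137.3] 917 [ 0.724 -0.027  0.115]
top meter 0.29 [322.8 256.6] 211 [ 0.432 -0.182  0.115]
top carton 0.87 [376.7 271.4] 1907 [ 0.4   -0.328  0.06 ]
top carton 0.66 [261.6 138.4] 840 [ 0.736 -0.029  0.06 ]
scene dot1 0.82 [255.9 198.2] 4767 [ 0.601 -0.028  0.08 ]
scene dot2 0.82 [255.9 198.2] 4767 [ 0.601 -0.028  0.08 ]
scene dot3 0.82 [255.9 198.2] 4767 [ 0.601 -0.028  0.08 ]
scene dot4 0.82 [255.9 198.2] 4767 [ 0.601 -0.028  0.08 ]
scene case 0.84 [256.2 198.9] 4637 [ 0.605 -0.029  0.08 ]
scene spray 0.66 [362.8 161.4] 869 [0.741 0.273 0.19 ]
scene meter 0.79 [278.7 226.3] 1245 [ 0.802 -0.074  0.115]
scene meter 0.74 [218.9 194.1] 622 [ 0.57  -0.14   0.115]
scene carton 0.76 [144.5 211.6] 1232 [ 0.46  -0.347  0.06 ]
scene carton 0.3 [254.9 200. ] 4521 [ 0.582 -0.021  0.06 ]
1.0 [0.22295493 0.58387134 0.23133477] [-7.02406075e-06  1.81378729e-01  9.83413319e-01  2.22065655e-05] [ 0.53029887 -0.05775377  0.31803961]
```

View pics/t1.png

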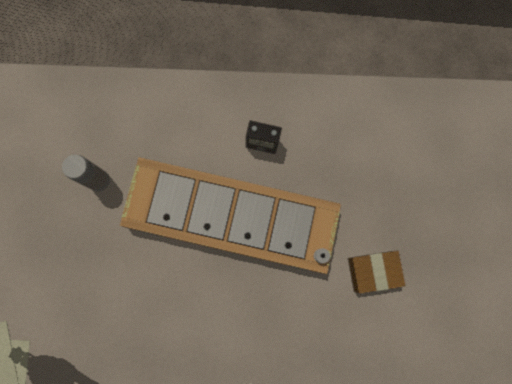

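View pics/s1.png

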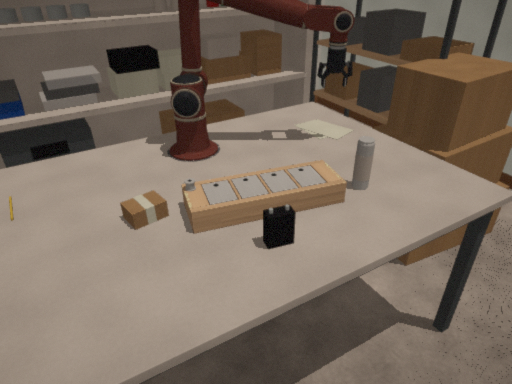

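The top view shows four dots, at about (166,217), (207,227), (248,236) and (289,245). The spray can is at the left, the meter behind, and the reel at the right end. The scene view agrees.

Run:
```python
from h import *
g=cv2.cvtColor(cv2.imread('pics/t1.png'),cv2.COLOR_BGR2GRAY).astype(float)
P=[]
for u,v in((166,217),(207,227),(248,236),(289,245)):
  w=g[v-6:v+7,u-6:u+7];k=np.clip(90-w,0,None) if w.min()<60 else w.max()-w
  yy,xx=np.mgrid[v-6:v+7,u-6:u+7];c=((xx*k).sum()/k.sum(),(yy*k).sum()/k.sum())
  p=onz("top",c,.08);P.append(p[:2]);print(np.round(c,1),np.round(p,4),w.min(),w.max())
P=np.array(P);d=P[0]-P[3];yaw=np.arctan2(-d[0],d[1]);print("spacing",np.linalg.norm(np.diff(P,axis=0),axis=1),"yaw",np.degrees(yaw))
ex=np.array([np.cos(yaw),np.sin(yaw)]);ey=np.array([-ex[1],ex[0]]);o=P.mean(0)+.043*ex
print("case",o)
for y in(.156,.052,-.052,-.156): print(o-.043*ex+y*ey, "pivot",o-.005*ex+y*ey,"back",o+.065*ex+y*ey)
s=state();T=rot(s["tool_rot"]);print(T.round(2))
```

```text
[166.2 216.8] [0.5204 0.2055 0.08  ] 28.0 144.0
[206.7 226.2] [0.4999 0.1034 0.08  ] 31.0 145.0
[247.3 235.5] [0.4795 0.0013 0.08  ] 27.0 140.0
[287.9 245. ] [ 0.4589 -0.1006  0.08  ] 23.0 136.0
spacing [0.10412897 0.10405795 0.10397722] yaw -11.364413801167263
case [0.53185607 0.04393927]
[0.5204387  0.20535378] pivot [0.55769366 0.19786594] back [0.62632122 0.18407255]
[0.49994566 0.10339283] pivot [0.53720062 0.09590499] back [0.60582818 0.0821116 ]
[0.47945262 0.00143188] pivot [ 0.51670758 -0.00605596] back [ 0.58533514 -0.01984935]
[ 0.45895958 -0.10052907] pivot [ 0.49621454 -0.10801691] back [ 0.5648421 -0.1218103]
[[-0.93  0.36 -0.  ]
 [ 0.36  0.93  0.  ]
 [ 0.    0.   -1.  ]]
```

play_rows(linear=[[0.037,-0.047,-0.01],[0.037,-0.047,-0.01],[0.037,-0.047,-0.01],[0.037,-0.047,-0.01],[0.037,-0.047,-0.01],[0.037,-0.047,-0.01],[0.037,-0.047,-0.015],[0.038,-0.049,-0.025]], turn=[1.2,1.2,1.2,1.2,1.2,1.2,1.2,1.2], hand=0)

```text
time: 2.0
tool_pos: [0.5194, 0.2075, 0.1338]
tool_rot: [0.001, 0.098, 0.995, 0.001]
contact_force: [0.3, 1.0, 0.2]
gripper_width: 0.001
grasp_force: 0.0
```

play_rows(linear=[[0.001,-0.002,-0.02],[0,0,-0.016],[0,0,-0.006],[0,0,0]], turn=[0,0,0,0])

```text
time: 2.5
tool_pos: [0.5177, 0.2081, 0.0907]
tool_rot: [-0.0, 0.098, 0.995, -0.0]
contact_force: [0.9, 0.5, -0.8]
gripper_width: 0.001
grasp_force: 0.0
```

play_rows(linear=[[0,0,-0.003],[0,0,-0.003],[0,0,-0.003],[0,0,0]], turn=[0,0,0,0])

```text
time: 3.0
tool_pos: [0.5183, 0.207, 0.0816]
tool_rot: [-0.0, 0.098, 0.995, -0.0]
contact_force: [0.5, 0.5, -0.1]
gripper_width: -0.003
grasp_force: 0.0
```

play_rows(linear=[[0.002,-0.001,-0.002],[0,0,-0.002],[0,0,0]], turn=[0,0,0])

```text
time: 3.38
tool_pos: [0.5207, 0.2061, 0.08]
tool_rot: [-0.0, 0.098, 0.995, -0.0]
contact_force: [-6.7, -0.1, 11.6]
gripper_width: 0.001
grasp_force: 5.5
```

Dot 1 holds at 11.6 N without giving, so it is locked. On to dot 2.

play_rows(linear=[[0,0,0.02],[-0.007,-0.034,0],[-0.007,-0.034,0],[-0.007,-0.034,0],[0,0,-0.012],[0,0,-0.004],[0,0,0]], turn=[0,0,0,0,0,0,0])

```text
time: 4.25
tool_pos: [0.4993, 0.1048, 0.0814]
tool_rot: [-0.001, 0.098, 0.995, 0.0]
contact_force: [0.2, 0.6, -0.4]
gripper_width: 0.001
grasp_force: 0.0
```

play_rows(linear=[[0,0,-0.002],[0,0,-0.002],[0,0,0]], turn=[0,0,0])

```text
time: 4.62
tool_pos: [0.4999, 0.1047, 0.08]
tool_rot: [-0.0, 0.098, 0.995, 0.0]
contact_force: [-5.3, -0.4, 9.7]
gripper_width: 0.001
grasp_force: 5.3
```

Dot 2 is locked as well. Dot 3 next.

play_rows(linear=[[0,0,0.02],[-0.007,-0.034,0],[-0.007,-0.034,0],[-0.006,-0.034,0],[0,0,-0.012],[0,0,-0.004],[0,0,0]], turn=[0,0,0,0,0,0,0])

```text
time: 5.5
tool_pos: [0.4791, 0.003, 0.0812]
tool_rot: [-0.001, 0.098, 0.995, 0.0]
contact_force: [-0.3, 0.6, -0.2]
gripper_width: -0.0
grasp_force: 0.0
```

play_rows(linear=[[0,0,-0.002],[0,0,-0.002],[0,0,0]], turn=[0,0,0])

```text
time: 5.88
tool_pos: [0.4799, 0.0027, 0.08]
tool_rot: [-0.0, 0.098, 0.995, 0.0]
contact_force: [-6.0, 1.0, 11.6]
gripper_width: -0.002
grasp_force: 5.7
```

Dot 3 is locked too. Dot 4 next.

play_rows(linear=[[0,0,0.02],[-0.007,-0.034,0],[-0.007,-0.034,0],[-0.007,-0.034,0],[0,0,-0.012],[0,0,-0.004],[0,0,0]], turn=[0,0,0,0,0,0,0])

```text
time: 6.75
tool_pos: [0.4581, -0.0988, 0.0811]
tool_rot: [-0.001, 0.098, 0.995, 0.0]
contact_force: [-0.4, -0.9, 0.8]
gripper_width: -0.0
grasp_force: 0.0
```

play_rows(linear=[[0,0,-0.002],[0,0,-0.002],[0,0,0]], turn=[0,0,0])

```text
time: 7.12
tool_pos: [0.4588, -0.0996, 0.0782]
tool_rot: [0.0, 0.098, 0.995, 0.0]
contact_force: [-0.6, 1.7, 1.5]
gripper_width: -0.003
grasp_force: 0.8
```

Dot 4 gives, so it is the unlocked lid. I'll sink its front.

play_rows(linear=[[0,0,-0.005],[0,0,-0.007],[0,0,-0.007],[0,0,-0.007],[0,0,-0.005],[0,0,0]], turn=[0,0,0,0,0,0])

```text
time: 7.88
tool_pos: [0.4574, -0.0996, 0.0456]
tool_rot: [-0.001, 0.098, 0.995, 0.0]
contact_force: [-1.5, -0.5, 0.3]
gripper_width: -0.0
grasp_force: 0.0
```

Run:
```python
from h import *
im=save("scene","a.png");c=im[150:250,130:330];cv2.imwrite("pics/s2.png",cv2.resize(c[:,:,::-1],None,fx=4,fy=4,interpolation=cv2.INTER_CUBIC))
```

```text
(no output)
```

View pics/s2.png

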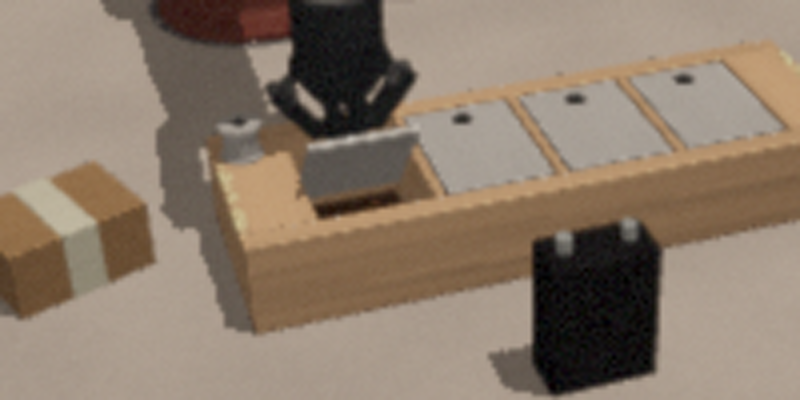

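The view shows lid 4 tilted steeply, with its back end up and clear of its neighbours and the reel. Now I'll rise and go round behind it.

play_rows(linear=[[0,0,0.05],[0,0,0.05],[0,0,0.05],[0.043,-0.0085,0],[0.043,-0.0085,0],[0.042,-0.0085,0],[0,0,-0.025],[0,0,0]], turn=[0,0,0,0,0,0,0,0])

```text
time: 8.93
tool_pos: [0.5849, -0.1249, 0.1687]
tool_rot: [-0.003, 0.098, 0.995, 0.001]
contact_force: [0.1, -0.3, -0.4]
gripper_width: -0.002
grasp_force: 0.0
```

play_rows(linear=[[0,0,-0.025],[0,0,-0.025],[-0.015,0.003,0],[-0.015,0.003,0],[-0.01,0.002,0],[0,0,0]], turn=[0,0,0,0,0,0])

```text
time: 9.68
tool_pos: [0.5481, -0.1181, 0.1256]
tool_rot: [0.004, 0.099, 0.995, -0.001]
contact_force: [3.8, -0.2, 2.3]
gripper_width: 0.003
grasp_force: 1.8
```

play_rows(linear=[[-0.008,0.0015,0],[-0.008,0.0015,-0.002],[-0.008,0.0015,-0.002],[-0.004,0.001,-0.002],[0,0,0]], turn=[0,0,0,0,0])

```text
time: 10.3
tool_pos: [0.5172, -0.1115, 0.1148]
tool_rot: [-0.001, 0.098, 0.995, 0.0]
contact_force: [-1.0, 0.4, 0.1]
gripper_width: 0.007
grasp_force: 0.0
```

Run:
```python
from h import *
im=save("scene","a2.png");c=im[150:250,130:330];cv2.imwrite("pics/s3.png",cv2.resize(c[:,:,::-1],None,fx=4,fy=4,interpolation=cv2.INTER_CUBIC))
```

```text
(no output)
```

View pics/s3.png

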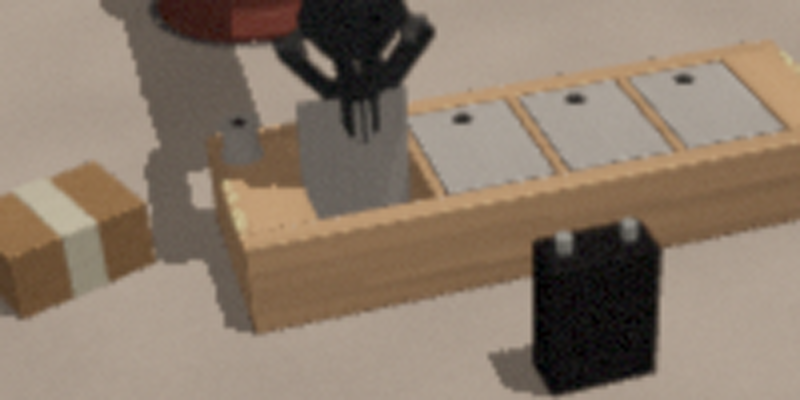

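The lid is nearly upright with the finger behind it. I'll keep pushing until it meets the stop.

play_rows(linear=[[-0.003,0.0005,0],[-0.003,0.0005,0],[-0.002,0.0005,0],[0,0,0]], turn=[0,0,0,0])

```text
time: 10.85
tool_pos: [0.515, -0.1113, 0.1158]
tool_rot: [0.007, 0.099, 0.995, -0.0]
contact_force: [20.9, -3.5, -14.7]
gripper_width: -0.004
grasp_force: 10.8
```

play_rows(linear=[[-0.002,0.0005,0],[-0.001,0,0],[0,0,0]], turn=[0,0,0])

```text
time: 11.22
tool_pos: [0.515, -0.1113, 0.1161]
tool_rot: [0.011, 0.099, 0.995, -0.001]
contact_force: [34.1, -4.8, -22.6]
gripper_width: -0.002
grasp_force: 16.7
```

That is the stop: 34 N and no further travel. Backing off and retreating upwards.

play_rows(linear=[[0.01,-0.002,0],[0.03,-0.006,0],[0.03,-0.006,0],[0,0,0.05],[0,0,0.06],[0,0,0.06],[0,0,0]], turn=[0,0,0,0,0,0,0])

```text
time: 12.1
tool_pos: [0.58, -0.1248, 0.2936]
tool_rot: [0.006, 0.098, 0.995, -0.001]
contact_force: [-0.6, -0.2, 0.2]
gripper_width: -0.005
grasp_force: 0.0
```

Run:
```python
from h import *
im=save("scene","a3.png");c=im[130:250,130:390];cv2.imwrite("pics/s4.png",cv2.resize(c[:,:,::-1],None,fx=3,fy=3,interpolation=cv2.INTER_CUBIC))
save("top","t4.png")
```

```text
(no output)
```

View pics/s4.png

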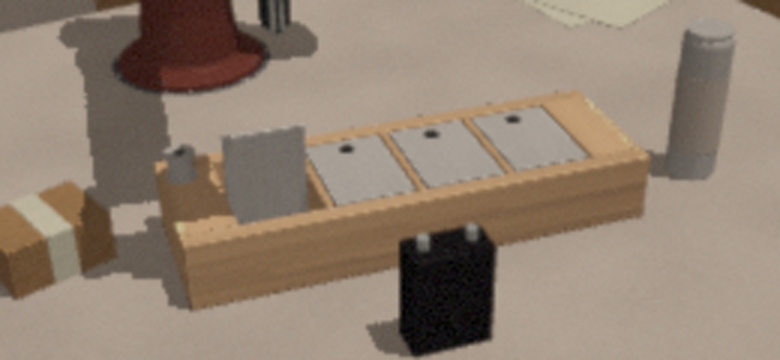

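The lid stands upright, the robot is clear of it, and the reel, spray can, meter and carton stand where they were.

```bash
python3 -c "
from plant import *
print(job_done())"
```

```text
the job is handed in; nothing more can be done
None
```

The unlocked lid was the rightmost (dot 4); it is pushed open to its stop and left standing upright, with nothing else disturbed, and the job was handed in at about 12 s.

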